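# Warm the pot and open the descaler bottle

### The arm

A 7-joint arm with a two-finger parallel gripper is mounted at the origin on the work surface. World frame = base frame: x ahead of the robot, y to its left, z up, the work surface at z = 0. Lengths are in m, angles in rad, forces in N, time in s.
With the tool pointing down it reaches from about 0.35 to 0.9 m from the base axis. Payload 8.1 kg.
Tool frame: the origin (TCP) lies at the centre of the arm's flange, where the gripper is bolted on; the fingertips stand 178 mm ahead of it and the grasp point (between the pads) lies 159 mm ahead of it; z points along the fingers, y is the direction in which the jaws open and shut (so a half turn about z gives the same grasp; the last joint's range is limited). The gripper opens to 92 mm and grips with 3 to 60 N. Pads are 19 mm wide; open, the fingers measure 130 mm over their backs; the gripper's body (75 mm by 190 mm) begins 47 mm behind the grasp point.
Start: joints at [-1.398, 0.434, 0.025, 1.573, -0.012, 1.134, -0.075], TCP at [0.17, 0.601, 0.405] pointing down, gripper open.
Joint ranges: [-2.62, 2.62], [-0.44, 2.09], [-1.27, 1.32], [0.08, 2.57], [-1.32, 4.46], [0.12, 2], [-2.74, 2.74]. Speed limits (rad/s): [2.22, 2.22, 3.01, 3.01, 3.14, 3.14, 3.14].

### API

Orientations are given as a rotation vector (axis times angle).
In Python, from cell import arm, get_image, camera_model gives the robot as it stands. The module is installed in compiled form; this text tells all that it offers.
- The arm moves only by the shell command python3 -m pendant 'ROWS' [FORCE]. ROWS is JSON, a list that holds one entry, the list of rows, each a list of 7 numbers: the shift along the tool's x, y, z in mm, then the turn, a rotation vector about the tool's x, y, z in rad, then the closure, from -1 (fully open) to 1 (shut). In form: [[[x, y, z, rx, ry, rz, hand], ...]]. A call has 1 to 20 rows; each row is the pose to reach, as a shift and turn from the pose commanded when the call began, along the tool's axes at that moment; what a row does not reach only later rows make up. A row lasts 1/8 s, in which the tool goes at most 62.5 mm and 10.7 degrees, less where a joint would pass 70% of its speed; a pose out of reach is approached as far as the arm can. A call with a gripper value outside its range is refused whole. The fingers move at their own pace and stop on an object; FORCE is the grip in N (left out, the last holds). Time passes only in rows, so rows that repeat a pose let the fingers close. It gives the time, the measured TCP pose, the force and the opening at its end, in the units of the state.
- arm.observe(): the state, without advancing time (a new reading comes with each control period).
- get_image(name): name is "side" or "top" or "wrist"; returns the picture (384x512x3 uint8, red, green, blue); there is no depth.
- camera_model(name): a dict with "fx", "fy", "cx", "cy" (pixels), "position" and "orientation" of the camera in the world; the wrist camera has in their place "T_tool_cam" (4x4, takes a point from camera to tool coordinates, whose origin is the TCP and whose axes are the flange's). Camera axes: x right, y down, z forward; pixel columns grow to the right and rows downward; lengths in m; the calibration is good to about 2 mm. A picture is of the moment at which its call begins: read the wrist's pose just before it. camera_model takes no time and is no camera call.
- arm.sign_off(): hands the job in, once; it reports no verdict.
The state is a dict: "clock": time; "joints": joint angles; "dq": joint speeds; "joint_efforts": joint torques, N m; "position": TCP position; "ee_rot": TCP orientation; "force": force on the tool from outside, world axes, zero at the start; "ft_torque": the same for the moment, N m; "width": opening from 0.0 (shut) to 1.0 (fully open).
Only numpy, scipy, OpenCV 4.12 (cv2) and the standard library are available. Lean on these libraries where they do the work, as an engineer would, in place of code of your own. Each camera call takes 0.05 s, during which the arm holds its last target.

### The job

The lidded pot on the hob is to be descaled. First turn the hob's knob to 4 (the fourth tick clockwise from the long off mark); then open the white descaler bottle where it stands: press its push-and-turn cap down, twist it counterclockwise until it comes free, and lift it straight up. Finish while holding the cap, level and still, some 8 cm above the bottle's mouth; leave the knob on 4, the bottle standing in its place, and the pot, bowls and amber bottle undisturbed.

Things in the scene. Friction and masses are not known exactly. Their poses are not given: they have to be found in the camera images.
- hob: Portable one-ring hob, steel with black glass top, 360 (x) x 290 (y) x 62 mm high, fixed. Origin on the bench under the knob's axis; the housing spans x -55..305, y -145..145 mm: the knob stands near the front (-x) edge, the ring with the pot is centred at x = 190 mm. It stands left or right of the bottle, slightly turned.
- hob_knob (a joint): Turn of the hob's knob, rad: 0 with the pointer on the long off mark, growing clockwise from above, 0.5236 per tick, end stop at 4.712. Tick 4 is 2.094. Turns smoothly with slight friction (0.05 N m), no detents, stays where it is left.
- knob_grip (a point): On the knob's axis 20 mm above the glass (82 mm above the bench); turns with the knob: x towards the pointer end, z up. Knob: metal, round skirt 48 mm across, 8 mm high, with an upright bar grip 44 mm long (x), 13 mm thick (y), from 8 to 32 mm above the glass; a black line on its top at one end is the pointer.
- mark0 (a point): Middle of the long white off mark, printed on the glass (z = 62 mm), 29 to 45 mm from the knob's axis, on its hob +x side. From it nine short white ticks (29 to 36 mm out) follow clockwise seen from above, 30 degrees apart: the first is 1, the fourth is 4.
- mark4 (a point): Middle of tick 4, printed on the glass, 32.5 mm from the knob's axis.
- bottle: White plastic descaler bottle, paper label, loose on the bench, filled (0.4 to 0.7 kg); bench friction holds it against the twist while the cap is pressed. Body 72 mm across up to z = 98 mm, shoulder narrowing to a 27 mm neck at z = 118 mm, rim at z = 150 mm. Origin: centre of its underside, z up its axis. Broader than the amber bottle.
- mouth (a point): Centre of the bottle's mouth, at the rim, 150 mm above its underside.
- cap: Grey ribbed round push-and-turn cap on the white bottle, 45 mm across, 31 mm high, 40 g. Origin: centre of its underside (skirt edge), 132 mm above the bottle's underside when locked; z up. Locked it neither turns nor lifts. Pressed over 3 mm and kept pressed it turns counterclockwise from above: from 42 degrees it lifts straight off (no thread), at about 75 it meets a stop; aim at 60.
- cap_top (a point): Centre of the cap's flat top, 30.5 mm above its underside, 163 mm above the bench while locked; turning arrows are embossed on it.
- cap_liner (a joint): Sprung liner inside the cap, on the bottle's rim: press depth in m, 0 while locked (it then pushes the cap up with 6 N, 1 N more per mm). Above 0.003 (9 N) the cap's inner tabs clear the locking teeth; it bottoms at 0.0065 (12.5 N). With the cap off it reads -0.004.
- pot: Lidded steel pot, 160 mm across, 113 mm high with the lid's knob, two loop handles along its y, standing on the heating ring; 1.6 kg, loose. Leave alone. Origin: centre of underside.
- white_bowl: White stoneware bowl, 92 mm across, 40 mm high, loose, beyond the white bottle. Leave alone. Origin: centre of underside.
- wood_bowl: Dark wooden bowl, 80 mm across, 42 mm high, loose, on the robot's side of the white bottle. Leave alone. Origin: centre of underside.
- oil_bottle: Slim amber glass bottle with a small black cap, 60 mm across, 160 mm high, loose, beyond the white bowl. Leave alone. Origin: centre of underside.

How it is judged:
On the way, in this order (a step that is already met when the one before it is completed fails the run):
1. the knob is set to tick 4, within 8 degrees, and at rest, while the cap is still locked (value of joint hob_knob between 1.954 and 2.234 rad and velocity of joint hob_knob between -0.1 and 0.1 rad/s and angle between the x axis of cap and the x axis of bottle, either way round below 0.3 rad), for 0.3 s.
2. the cap is pressed down on the bottle by at least 2 mm (z of cap in the frame of bottle below 0.13 m), for 0.1 s.
3. the cap is turned counterclockwise by at least 37 degrees, still on the neck (angle between the x axis of cap and the x axis of bottle, either way round above 0.65 rad and z of cap in the frame of bottle below 0.14 m), for 0.1 s.
At the end, for the whole second after the job is handed in: Knob on tick 4 within 8 deg; cap held by the fingers, level within 17 deg, still, its underside 40-130 mm above the mouth, within 40 mm of the bottle's axis, clear of it; bottle upright on the bench within 50 mm of its place; pot, bowls, amber bottle within 25 mm of theirs (value of joint hob_knob between 1.954 and 2.234 rad and z of cap in the frame of bottle between 0.19 and 0.28 m and horizontal distance between cap and bottle below 0.04 m and angle between cap's own z axis and vertical below 0.3 rad and linear speed of cap below 0.03 m/s and contact force between the fingers and cap above 1 N and contact force between cap and bottle below 0.05 N and angle between bottle's own z axis and vertical below 0.08 rad and height (world z) of bottle below 0.01 m and distance of bottle from where it was at the start of the episode below 0.05 m and distance of each of pot, white_bowl, wood_bowl, oil_bottle from where it was at the start of the episode below 0.025 m); the arm keeps its last pose, push and grip.
It fails at once if the white bottle is tipped over 15 degrees or lifted off the bench by over 15 mm (angle between bottle's own z axis and vertical above 0.26 rad or height (world z) of bottle above 0.015 m).
It fails at once if the pot is disturbed (moved over 25 mm or tipped) (distance of pot from where it was at the start of the episode above 0.025 m or angle between pot's own z axis and vertical above 0.2 rad).
It fails at once if the white bowl is disturbed (moved over 25 mm or tipped) (distance of white_bowl from where it was at the start of the episode above 0.025 m or angle between white_bowl's own z axis and vertical above 0.2 rad).
It fails at once if the wooden bowl is disturbed (moved over 25 mm or tipped) (distance of wood_bowl from where it was at the start of the episode above 0.025 m or angle between wood_bowl's own z axis and vertical above 0.2 rad).
It fails at once if the amber bottle is disturbed (moved over 25 mm or tipped) (distance of oil_bottle from where it was at the start of the episode above 0.025 m or angle between oil_bottle's own z axis and vertical above 0.2 rad).
It also fails if it takes over 67 s, if anything falls off the work surface, if the arm or the gripper's body presses on something with over 40 N, if the wrist force passes 120 N, or if a joint passes its speed limit or range.

## Working session

There is one attempt and no reset: what is moved stays moved. The work goes in short steps, Python scripts to look and compute and a shell command to move; the robot and the scene stay as the last step left them, time stands still between calls to the robot, and variables do not carry over. Pictures are saved under pics/ and viewed, and the job is handed in when it is done.

```bash
ls; mkdir -p pics; python3 - <<'E'
from cell import arm, get_image, camera_model
import cv2
s=arm.observe(); print({k:s[k] for k in ("clock","position","ee_rot","force","width")})
for n in ("side","top","wrist"):
    m=camera_model(n); print(n,m)
    cv2.imwrite(f"pics/{n}0.png",get_image(n)[:,:,::-1])
E
```

```text
pics
{'clock': 0.0, 'position': array([0.17016305, 0.60114292, 0.40396586]), 'ee_rot': array([-4.31935574e-01, -3.11169836e+00,  2.45007558e-03]), 'force': array([-0.06014447, -0.53076449, -0.10301914]), 'width': 0.994927936491528}
side {'fx': 371.2533367201606, 'fy': 371.2533367201606, 'cx': 249.1632829407325, 'cy': 189.8902487972553, 'position': array([ 0.01966794, -0.59549149,  0.76198911]), 'orientation': array([-2.13018373,  0.7598534 , -0.38821804])}
top {'fx': 391.0243877202797, 'fy': 391.0243877202797, 'cx': 250.71481578135624, 'cy': 191.1152550383104, 'position': array([ 0.43376579, -0.01477473,  1.17370345]), 'orientation': array([-2.18925466,  2.14924614, -0.09171335])}
wrist {'fx': 321.6304806448121, 'fy': 321.6304806448121, 'cx': 254.89494502859503, 'cy': 192.01644875281207, 'T_tool_cam': array([[ 7.37595714e-05, -9.68711902e-01, -2.48187922e-01,
         6.70303849e-02],
       [ 9.99999760e-01,  2.42427286e-04, -6.49034983e-04,
        -5.04597371e-04],
       [ 6.88895437e-04, -2.48187815e-01,  9.68711688e-01,
         2.03359216e-02],
       [ 0.00000000e+00,  0.00000000e+00,  0.00000000e+00,
         1.00000000e+00]])}
```

View pics/side0.png

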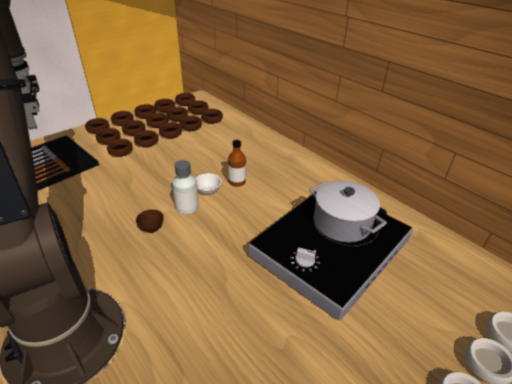

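View pics/top0.png

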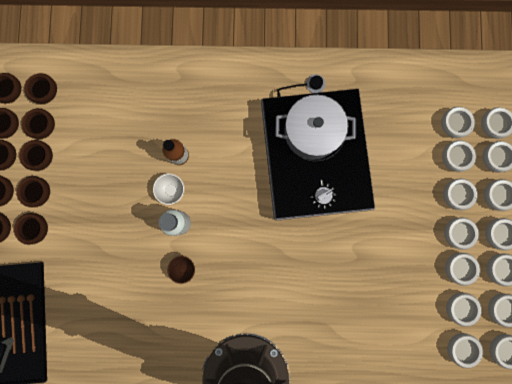

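View pics/wrist0.png

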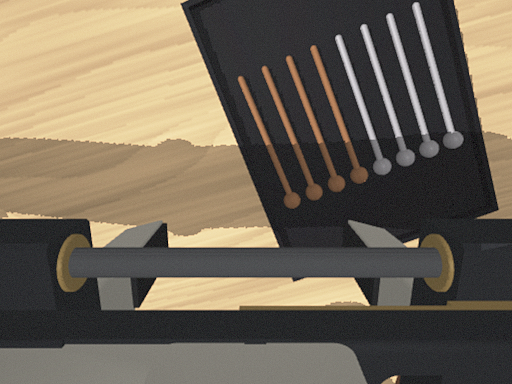

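The top view shows the knob near (323,195), the hob with its pot to the right, the white bottle near (172,222), the white bowl (168,188), the amber bottle (172,150) and the wooden bowl (180,269). Next I'll zoom in and measure.

```bash
cat > h.py <<'E'
import numpy as np, cv2
from scipy.spatial.transform import Rotation as R
from cell import arm, get_image, camera_model
def cam(n,s=None):
    m=camera_model(n)
    if n=="wrist":
        T=np.eye(4);T[:3,:3]=R.from_rotvec(s["ee_rot"]).as_matrix();T[:3,3]=s["position"]
        T=T@m["T_tool_cam"]; return m,T[:3,:3],T[:3,3]
    return m,R.from_rotvec(m["orientation"]).as_matrix(),np.array(m["position"])
def ray(c,u,v):
    m,Q,p=c; d=Q@np.array([(u-m["cx"])/m["fx"],(v-m["cy"])/m["fy"],1]); return p,d/np.linalg.norm(d)
def onz(c,u,v,z):
    p,d=ray(c,u,v); return p+d*(z-p[2])/d[2]
def proj(c,X):
    m,Q,p=c; x=Q.T@(np.array(X)-p); return m["fx"]*x[0]/x[2]+m["cx"],m["fy"]*x[1]/x[2]+m["cy"]
def tri(r1,r2):
    (p,d),(q,e)=r1,r2
    A=np.array([d,-e]).T; t=np.linalg.lstsq(A,q-p,rcond=None)[0]
    a,b=p+t[0]*d,q+t[1]*e; return (a+b)/2,np.linalg.norm(a-b)
E
python3 - <<'E'
import cv2
def crop(f,x,y,w,h,k,o):
    im=cv2.imread(f)[y:y+h,x:x+w]; cv2.imwrite(o,cv2.resize(im,None,fx=k,fy=k,interpolation=cv2.INTER_CUBIC))
crop("pics/top0.png",293,165,60,60,10,"pics/k_top.png")
crop("pics/top0.png",140,130,60,150,4,"pics/b_top.png")
crop("pics/side0.png",125,130,140,110,5,"pics/b_side.png")
crop("pics/side0.png",280,230,60,60,8,"pics/k_side.png")
from h import *
c=cam("top")
print("knob",onz(c,323.5,195.5,.094)," cap",onz(c,172,221,.163))
for u,v in((263,99),(359,90),(374,209),(275,218)): print(onz(c,u,v,.062))
E
```

```text
knob [ 0.5262526 -0.2057671  0.094    ]  cap [0.44718499 0.19685664 0.163     ]
[ 0.80848429 -0.034679    0.062     ]
[ 0.8399876  -0.31445915  0.062     ]
[ 0.49316828 -0.35448165  0.062     ]
[ 0.46247085 -0.07420405  0.062     ]
```

View pics/k_top.png

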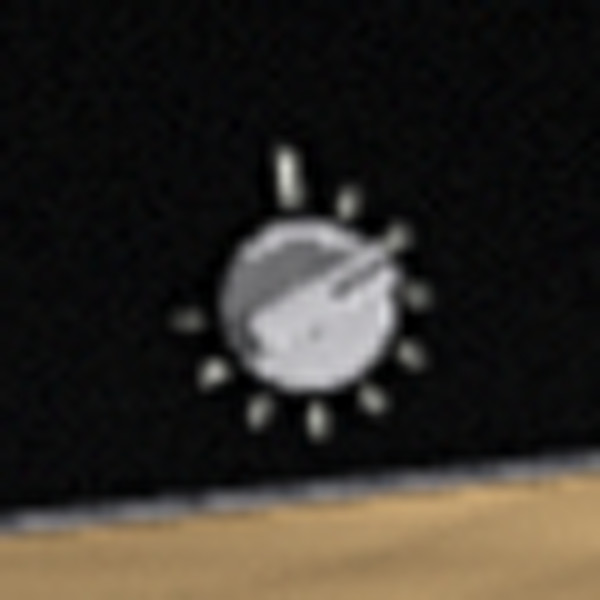

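View pics/b_top.png

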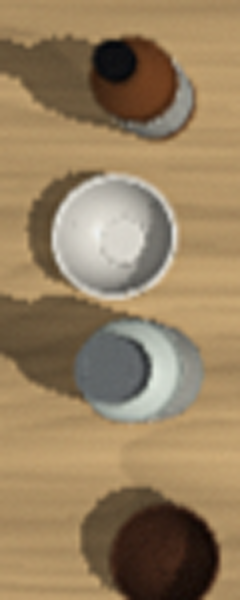

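View pics/b_side.png

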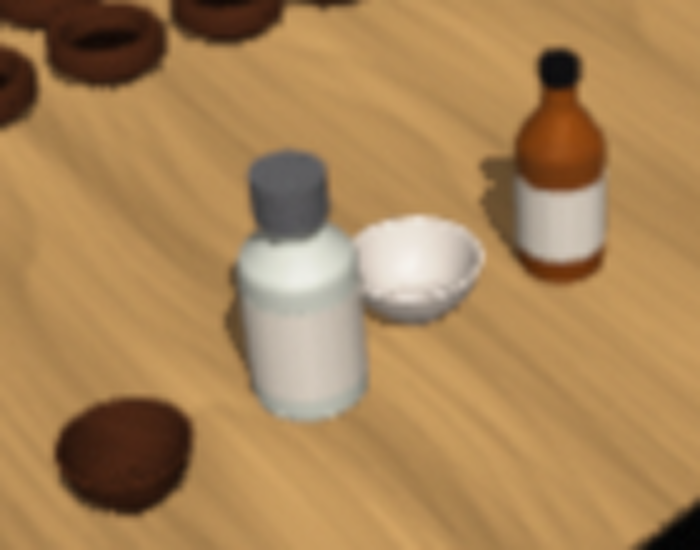

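View pics/k_side.png

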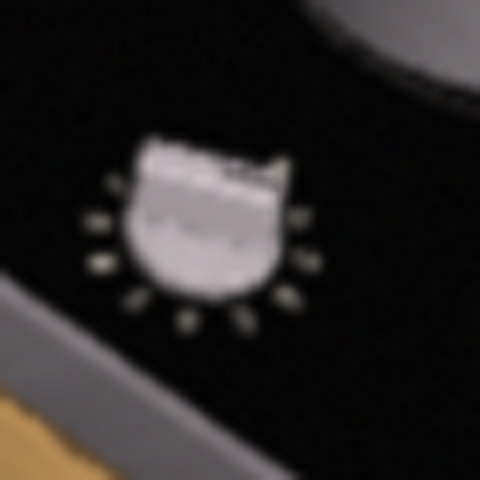

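The knob's pointer is near tick 2 at crop pixel (398,237). The off mark is at (288,178) and tick 4 at (411,355). In the top crop the cap's top centre is about (112,369), which is (168,222) full-frame. In the side view it is about (183,164).

```bash
python3 - <<'E'
from h import *
c=cam("top"); sd=cam("side")
f=lambda u,v:(293+(u+.5)/10-.5,165+(v+.5)/10-.5)
P=np.array([onz(c,*f(*q),.062) for q in [(348,203),(398,237),(420,295),(411,355),(373,400),(318,420),(260,410),(212,375),(187,320)]])[:,:2]
A=np.c_[2*P,np.ones(9)]; x=np.linalg.lstsq(A,(P**2).sum(1),rcond=None)[0]; ctr=x[:2]; print("axis",ctr,"r",np.sqrt(x[2]+ctr@ctr))
ang=np.degrees(np.arctan2(*(P-ctr).T[::-1])); print(ang)
off=np.degrees(np.unwrap(np.radians(ang)))+30*np.arange(1,10); print("off dir",off,off.mean())
# pointer: line from near centre (335,292) to end (392,246), at z=.094
a,b=[onz(c,*f(*q),.094)[:2] for q in((338,293),(393,245))]
print("pointer",a,b,np.degrees(np.arctan2(*(b-ctr)[::-1])),np.degrees(np.arctan2(*(b-a)[::-1])))
g=lambda u,v:(280+(u+.5)/8-.5,230+(v+.5)/8-.5)
for q in((150,143),(285,172)): print("side bar",onz(sd,*g(*q),.094))
gt=(140+112.5/4-.5,130+369.5/4-.5); gs=(125+290/5-.5,130+168/5-.5)
print("cap",onz(c,*gt,.163),onz(sd,*gs,.163),tri(ray(c,*gt),ray(sd,*gs)))
s=arm.observe();print(R.from_rotvec(s["ee_rot"]).as_matrix().round(4),s["position"])
E
```

```text
axis [ 0.5300745  -0.20987411] r 0.03300439044747196
[ -22.84445218  -53.0143362   -83.70961154 -114.01717751 -143.56494787
 -172.97273386  157.46101122  127.83911418   98.06359545]
off dir [7.15554782 6.9856638  6.29038846 5.98282249 6.43505213 7.02726614
 7.46101122 7.83911418 8.06359545] 7.026717963684479
pointer [ 0.53097743 -0.21363428] [ 0.54460139 -0.22883382] -52.54075401919169 -48.12887040059738
side bar [ 0.5207423  -0.19256008  0.094     ]
side bar [ 0.5440659  -0.22671919  0.094     ]
cap [0.44472224 0.20808277 0.163     ] [0.44586864 0.20808986 0.163     ] (array([0.44512181, 0.20770071, 0.16353071]), np.float64(0.0009628058064445345))
[[-9.622e-01  2.724e-01 -2.000e-04]
 [ 2.724e-01  9.622e-01 -1.200e-03]
 [-1.000e-04 -1.200e-03 -1.000e+00]] [0.17018045 0.60121348 0.40411772]
```

Both views agree on the cap: (0.445, 0.208, 0.1635), against 0.163 expected. The knob axis is at (0.530,-0.210), with a tick radius of 33.0 mm against 32.5 given. Off lies at +7° and the pointer at about -54°, so the knob reads about 61°. Tick 4 is therefore at about -113°.

I'll grip the bar by its ends, with y along the pointer. That way the wide gripper body doesn't sweep towards the pot. First I move above the knob.

```bash
python3 -m pendant '[[[-567,-682,0,0,0,2.234,-1],[-567,-682,0,0,0,2.234,-1],[-567,-682,0,0,0,2.234,-1],[-567,-682,0,0,0,2.234,-1],[-567,-682,0,0,0,2.234,-1],[-567,-682,0,0,0,2.234,-1],[-567,-682,0,0,0,2.234,-1],[-567,-682,0,0,0,2.234,-1],[-567,-682,0,0,0,2.234,-1],[-567,-682,0,0,0,2.234,-1],[-567,-682,0,0,0,2.234,-1],[-567,-682,0,0,0,2.234,-1],[-567,-682,0,0,0,2.234,-1],[-567,-682,0,0,0,2.234,-1],[-567,-682,0,0,0,2.234,-1],[-567,-682,0,0,0,2.234,-1],[-567,-682,0,0,0,2.234,-1],[-567,-682,0,0,0,2.234,-1]]]'
python3 - <<'E'
from h import *
s=arm.observe(); im=get_image("wrist"); cv2.imwrite("pics/w1.png",im[:,:,::-1])
print(s["position"],s["joints"].round(2) if hasattr(s["joints"],"round") else s["joints"],R.from_rotvec(s["ee_rot"]).as_matrix().round(3))
print(proj(cam("wrist",s),(.530,-.210,.062)))
E
```

```text
clock: 2.4
position: [0.53, -0.2076, 0.4048]
ee_rot: [-2.984, -0.979, -0.001]
force: [-0.1, 0.0, -0.5]
width: 1.002
[ 0.52997856 -0.2076037   0.40478567] [-0.29  0.41  0.8   1.76 -0.33  1.11 -0.32] [[ 0.806  0.592  0.   ]
 [ 0.592 -0.806  0.001]
 [ 0.001 -0.001 -1.   ]]
(np.float64(257.1318234704215), np.float64(177.3542889118553))
```

View pics/w1.png

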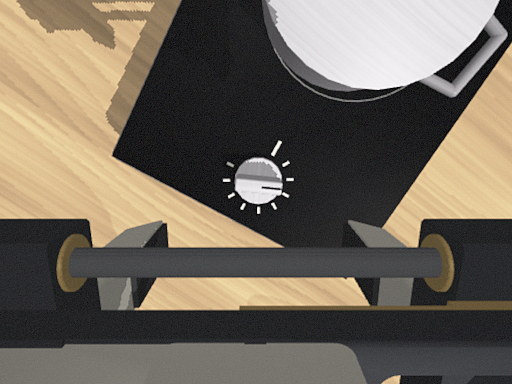

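```bash
python3 - <<'E'
import cv2
im=cv2.imread("pics/w1.png")[135:220,215:300]; cv2.imwrite("pics/w1c.png",cv2.resize(im,None,fx=7,fy=7,interpolation=cv2.INTER_CUBIC))
E
```

```text
(no output)
```

View pics/w1c.png

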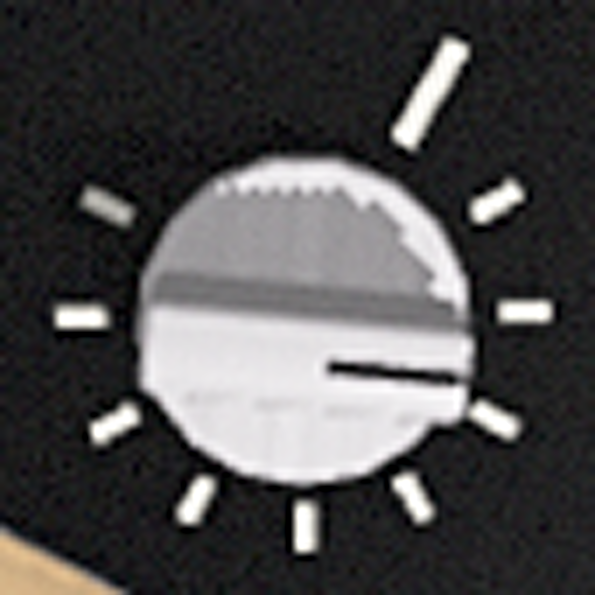

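The wrist crop shows the pointer line running from (330,368) to (465,379). The ticks are clear, with off at (430,95) and tick 4 at (414,498).

```bash
cat >> h.py <<'E'
def knobfit(c,u0,v0,k,ticks,line,i0=1):
    f=lambda q:(u0+(q[0]+.5)/k-.5,v0+(q[1]+.5)/k-.5)
    P=np.array([onz(c,*f(q),.062) for q in ticks])[:,:2]
    A=np.c_[2*P,np.ones(len(P))]; x=np.linalg.lstsq(A,(P**2).sum(1),rcond=None)[0]; ctr=x[:2]
    ang=np.unwrap(np.arctan2(*(P-ctr).T[::-1])); off=np.degrees(ang)+30*np.arange(i0,i0+len(P))
    a,b=[onz(c,*f(q),.094)[:2] for q in line]
    h=np.degrees(np.arctan2(*(b-a)[::-1])); h2=np.degrees(np.arctan2(*(b-ctr)[::-1]))
    print("axis",ctr,"r",np.sqrt(x[2]+ctr@ctr),"off",off.round(1),off.mean(),"ptr end r",np.linalg.norm(b-ctr),"pointer line",h,"end-ctr",h2,"knob deg",off.mean()-h,off.mean()-h2)
E
python3 - <<'E'
from h import *
s=dict(position=arm.observe()["position"],ee_rot=arm.observe()["ee_rot"]); print(s)
knobfit(cam("wrist",s),215,135,7,[(498,202),(526,312),(494,420),(414,498),(306,527),(196,499),(114,425),(81,317),(107,203)],((330,368),(465,379)))
E
```

```text
{'position': array([ 0.53000658, -0.20782787,  0.40489196]), 'ee_rot': array([-2.98431807e+00, -9.78937288e-01, -1.00749358e-03])}
axis [ 0.52884736 -0.21216916] r 0.032648272801654735 off [6.7 6.7 6.7 6.9 7.2 7.  7.4 7.2 6.4] 6.916572790365714 ptr end r 0.021332639314672608 pointer line -58.46025459320938 end-ctr -59.15044068455286 knob deg 65.37682738357509 66.06701347491858
```

```bash
python3 -m pendant '[[[-3.4,2.9,50,0,0,0.087,-1],[-3.4,2.9,100,0,0,0.087,-1],[-3.4,2.9,130,0,0,0.087,-1],[-3.4,2.9,145,0,0,0.087,-1],[-3.4,2.9,152,0,0,0.087,-1],[-3.4,2.9,152,0,0,0.087,-1],[-3.4,2.9,152,0,0,0.087,-1]]]'
```

```text
clock: 3.32
position: [0.5294, -0.2138, 0.2538]
ee_rot: [3.025, 0.845, 0.002]
force: [-0.3, 0.4, 0.4]
width: 1.004
```

```bash
python3 -m pendant '[[[1,-1.7,0,0,0,0,-1],[1,-1.7,1,0,0,0,-1],[1,-1.7,1,0,0,0,1],[1,-1.7,1,0,0,0,1],[1,-1.7,1,0,0,0,1],[1,-1.7,1,0,0,0,1],[1,-1.7,1,0,0,0,1],[1,-1.7,1,0,0,0,1],[1,-1.7,1,0,0,0,1]]]' 20
python3 - <<'E'
from h import *
s=arm.observe(); im=get_image("wrist"); cv2.imwrite("pics/w2.png",im[:,:,::-1]);cv2.imwrite("pics/s2.png",cv2.resize(get_image("side")[200:320,230:390],None,fx=5,fy=5,interpolation=2)[:,:,::-1])
print(s["position"],s["force"],s["ft_torque"],s["width"]*92,R.from_rotvec(s["ee_rot"]).as_matrix().round(3))
E
```

```text
clock: 4.45
position: [0.529, -0.2117, 0.2517]
ee_rot: [3.026, 0.845, 0.0]
force: [0.5, -0.0, -0.2]
width: 0.477
[ 0.52895385 -0.21166963  0.25171073] [ 0.5314888  -0.02940736 -0.15684537] [-0.14910454  0.10381489  0.00530491] 43.91019724250915 [[ 0.855  0.518  0.   ]
 [ 0.518 -0.855  0.   ]
 [ 0.     0.    -1.   ]]
```

View pics/w2.png

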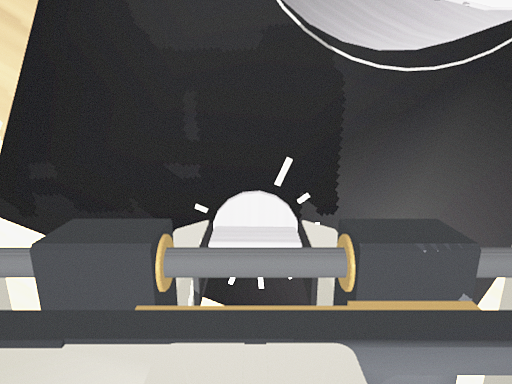

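View pics/s2.png

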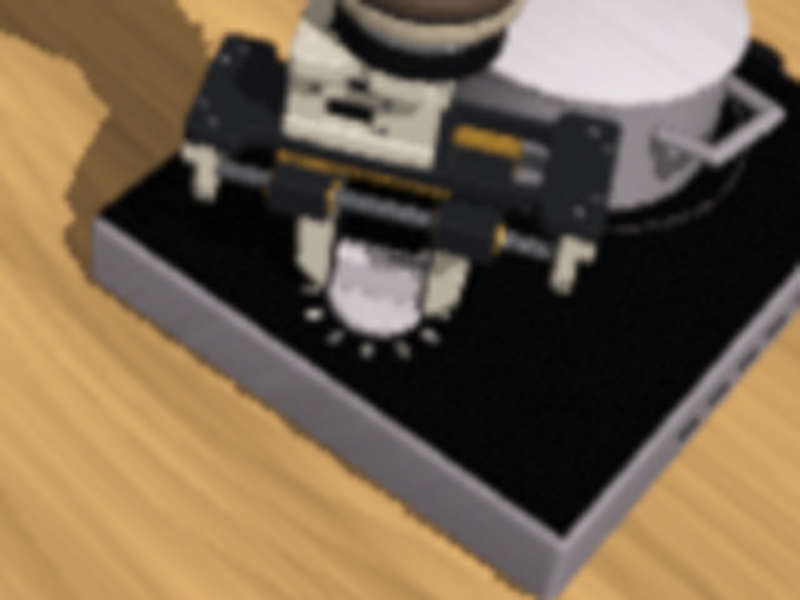

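The jaws hold the bar by its ends; the opening is 43.9 mm, matching its 44 mm length. I turn it clockwise by 0.95 rad.

```bash
python3 -m pendant '[[[0,0,0,0,0,0.12,1],[0,0,0,0,0,0.24,1],[0,0,0,0,0,0.36,1],[0,0,0,0,0,0.48,1],[0,0,0,0,0,0.6,1],[0,0,0,0,0,0.72,1],[0,0,0,0,0,0.84,1],[0,0,0,0,0,0.95,1],[0,0,0,0,0,0.95,1],[0,0,0,0,0,0.95,1],[0,0,0,0,0,0.95,1],[0,0,0,0,0,0.95,1]]]'
python3 -m pendant '[[[0,0,0,0,0,0,-1],[0,0,0,0,0,0,-1],[0,0,0,0,0,0,-1],[0,0,0,0,0,0,-1],[0,0,0,0,0,0,-1],[0,0,-50,0,0,0,-1],[0,0,-100,0,0,0,-1],[0,0,-152,0,0,0,-1],[0,0,-152,0,0,0,-1],[0,0,-152,0,0,0,-1],[0,0,-152,0,0,0,-1]]]'
python3 - <<'E'
from h import *
s=arm.observe(); im=get_image("wrist"); cv2.imwrite("pics/w3.png",im[:,:,::-1])
cv2.imwrite("pics/w3c.png",cv2.resize(im[135:220,215:300],None,fx=7,fy=7,interpolation=cv2.INTER_CUBIC)[:,:,::-1])
print(s["position"].tolist(),s["ee_rot"].tolist())
E
```

```text
clock: 6.05
position: [0.5289, -0.2113, 0.2517]
ee_rot: [-3.077, 0.631, 0.001]
force: [-0.4, 4.2, 3.0]
width: 0.478
clock: 7.42
position: [0.5287, -0.2112, 0.4025]
ee_rot: [-3.077, 0.632, 0.003]
force: [0.6, -0.7, 0.3]
width: 0.999
[0.5287068280680915, -0.2112320477571065, 0.402489394315515] [-3.0769680702575646, 0.6321458116236318, 0.0032785156117074274]
```

View pics/w3c.png

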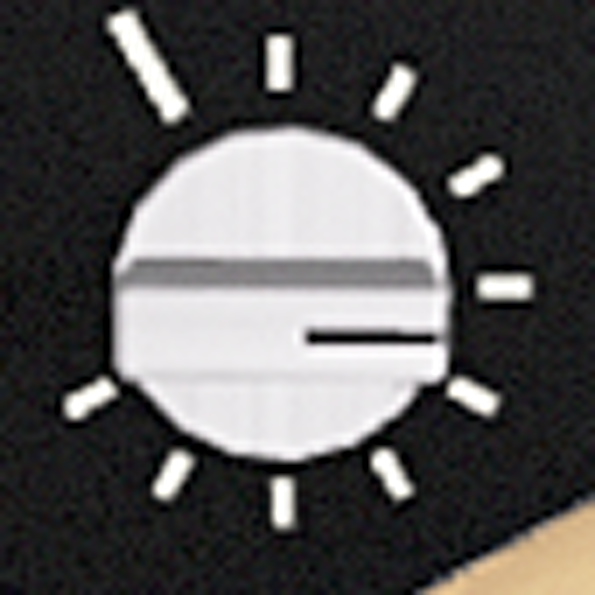

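```bash
python3 - <<'E'
from h import *
s=arm.observe(); p=s["position"]; s=dict(position=p,ee_rot=s["ee_rot"])
knobfit(cam("wrist",s),215,135,7,[(280,63),(395,93),(476,175),(505,287),(473,398),(392,475),(283,504),(173,475),(89,400)],((307,337),(437,338)))
M=R.from_rotvec(s["ee_rot"]).as_matrix(); print(M.T@(np.array([.445,.2077,p[2]])-p)*1000, np.degrees(np.arctan2(M[1,1],M[0,1])),arm.observe()["joints"])
E
```

```text
axis [ 0.52856854 -0.21199384] r 0.03255185069513558 off [6.9 7.  7.5 7.2 6.7 7.1 7.4 7.2 7.4] 7.152403092159236 ptr end r 0.02049492306519613 pointer line -113.68510192173235 end-ctr -113.32110673319133 knob deg 120.83750501389159 120.47350982535056
[-242.17774031 -352.06436803    0.40843409] -113.22574573678003 [-0.45763571  0.53838627  1.13460686  1.7703119  -0.52589653  1.18005842
 -1.14182345]
```

The knob reads 120.5–120.8°, i.e. on tick 4 within 1°. Next I move over the bottle, using rz = -1.885 so that about ±30° of twist lies either side of neutral.

```bash
python3 -m pendant '[[[-242,-352,0,0,0,-1.885,-1],[-242,-352,0,0,0,-1.885,-1],[-242,-352,0,0,0,-1.885,-1],[-242,-352,0,0,0,-1.885,-1],[-242,-352,0,0,0,-1.885,-1],[-242,-352,0,0,0,-1.885,-1],[-242,-352,0,0,0,-1.885,-1],[-242,-352,0,0,0,-1.885,-1],[-242,-352,0,0,0,-1.885,-1],[-242,-352,0,0,0,-1.885,-1],[-242,-352,0,0,0,-1.885,-1],[-242,-352,0,0,0,-1.885,-1],[-242,-352,0,0,0,-1.885,-1],[-242,-352,0,0,0,-1.885,-1],[-242,-352,0,0,0,-1.885,-1]]]'
python3 - <<'E'
from h import *
s=arm.observe(); im=get_image("wrist"); cv2.imwrite("pics/w4.png",im[:,:,::-1])
print(s["joints"],s["position"].tolist(),s["ee_rot"].tolist())
print(proj(cam("wrist",s),(.4451,.2077,.163)))
E
```

```text
clock: 9.35
position: [0.4453, 0.2073, 0.4037]
ee_rot: [2.321, 2.117, -0.0]
force: [-0.3, -0.3, 0.2]
width: 0.999
[-1.15655729  0.24934848  0.76092119  1.9353442  -0.19946     1.03278152
 -0.3996577 ] [0.44530435244330846, 0.20732482528787882, 0.4036938715295724] [2.3207859518146234, 2.1174300235431858, -8.071118211720383e-05]
(np.float64(255.609071484973), np.float64(204.26862582307498))
```

View pics/w4.png

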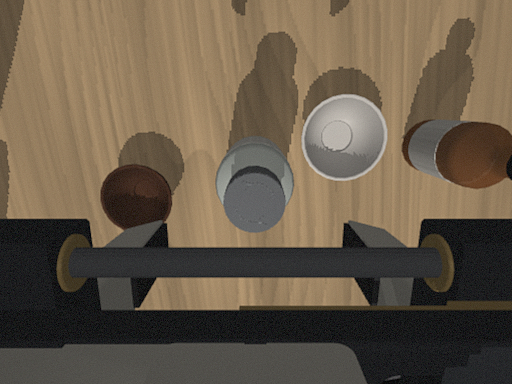

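The cap's top is a dark grey disc with its centre near (254,203). I fit it.

```bash
python3 - <<'E'
from h import *
im=cv2.imread("pics/w4.png"); c=im[130:245,205:305]; cv2.imwrite("pics/w4c.png",cv2.resize(c,None,fx=5,fy=5,interpolation=2))
E
```

```text
(no output)
```

View pics/w4c.png

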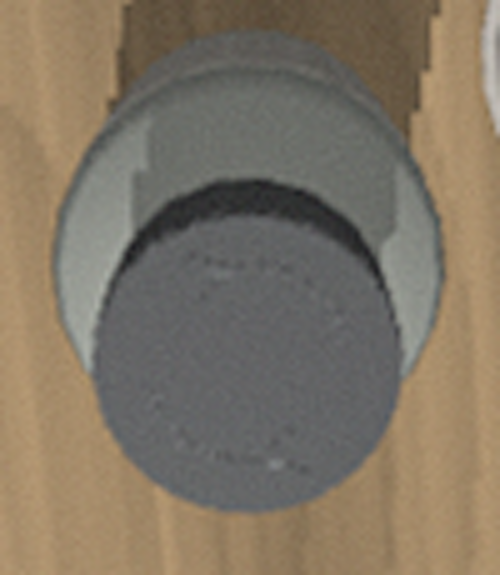

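The disc spans x 94–403 and y 213–512 in the crop, so its centre is (248.5,362.5).

```bash
python3 - <<'E'
from h import *
s=arm.observe(); c=cam("wrist",s); f=lambda u,v:(205+(u+.5)/5-.5,130+(v+.5)/5-.5)
C=onz(c,*f(248.5,362.5),.163); a=onz(c,*f(94,362),.163); b=onz(c,*f(403,362),.163)
M=R.from_rotvec(s["ee_rot"]).as_matrix(); p=s["position"]
print(C,"dia",np.linalg.norm(a-b)); print(M.T@(C-p)*1000,p)
E
```

```text
[0.44433534 0.20938159 0.163     ] dia 0.04407530083015807
[  1.9641924   -1.16539707 240.74001964] [0.44531038 0.2073022  0.4037399 ]
```

The wrist fit gives (0.4443,0.2094) and a diameter of 44.1 mm against 45 given. That agrees with the other views within 2 mm. I descend to put the grasp point at z≈0.153 and close.

```bash
python3 -m pendant '[[[1.6,-0.9,40,0,0,0,-1],[1.6,-0.9,70,0,0,0,-1],[1.6,-0.9,85,0,0,0,-1],[1.6,-0.9,91.5,0,0,0,-1],[1.6,-0.9,91.5,0,0,0,-1],[1.6,-0.9,91.5,0,0,0,-1]]]'
python3 -m pendant '[[[0,0,0,0,0,0,1],[0,0,0,0,0,0,1],[0,0,0,0,0,0,1],[0,0,0,0,0,0,1],[0,0,0,0,0,0,1],[0,0,0,0,0,0,1],[0,0,0,0,0,0,1],[0,0,0,0,0,0,1]]]' 15
python3 - <<'E'
from h import *
s=arm.observe(); print(s["position"],s["force"],s["ft_torque"],s["width"]*92)
cv2.imwrite("pics/s5.png",cv2.resize(get_image("side")[110:240,110:270],None,fx=5,fy=5,interpolation=2)[:,:,::-1])
E
```

```text
clock: 10.15
position: [0.445, 0.209, 0.313]
ee_rot: [2.32, 2.118, 0.002]
force: [-1.0, 0.5, -0.0]
width: 0.999
clock: 11.15
position: [0.4447, 0.2089, 0.3122]
ee_rot: [2.32, 2.118, 0.0]
force: [1.0, -0.4, -0.3]
width: 0.485
[0.4446685  0.20893102 0.31223547] [ 0.9959922  -0.39192971 -0.30290948] [-0.10041075 -0.13118791 -0.01743861] 44.61791519156533
```

View pics/s5.png

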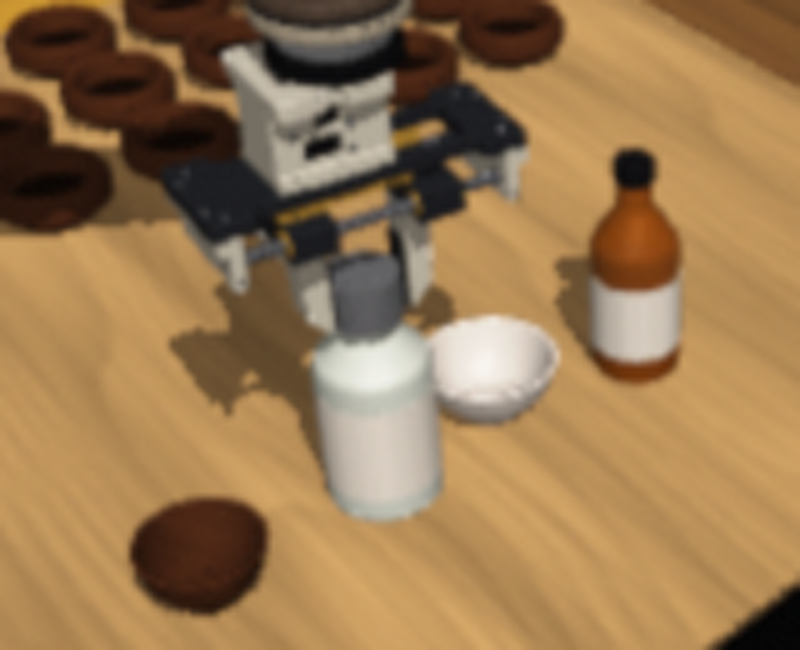

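The fingers hold the cap at a 44.6 mm opening and the bottle is still standing. Now I firm up the grip and press down in steps.

```bash
python3 -m pendant '[[[0,0,0,0,0,0,1],[0,0,0,0,0,0,1],[0,0,1,0,0,0,1],[0,0,2,0,0,0,1],[0,0,3,0,0,0,1],[0,0,4,0,0,0,1],[0,0,4,0,0,0,1],[0,0,4,0,0,0,1],[0,0,4,0,0,0,1]]]' 40
python3 -m pendant '[[[0,0,1,0,0,0,1],[0,0,2,0,0,0,1],[0,0,2,0,0,0,1],[0,0,2,0,0,0,1],[0,0,2,0,0,0,1]]]'
```

```text
clock: 12.32
position: [0.4449, 0.2088, 0.3088]
ee_rot: [-2.32, -2.118, -0.002]
force: [-0.9, -1.8, 8.8]
width: 0.487
clock: 12.95
position: [0.4449, 0.2088, 0.3069]
ee_rot: [-2.32, -2.118, -0.002]
force: [-0.7, -2.1, 10.9]
width: 0.482
```

The force follows the spring (10.9 N at about 5 mm). I press a bit more, to bottom the liner, before twisting.

```bash
python3 -m pendant '[[[0,0,1,0,0,0,1],[0,0,2,0,0,0,1],[0,0,2,0,0,0,1],[0,0,2,0,0,0,1]]]'
```

```text
clock: 13.45
position: [0.4451, 0.2088, 0.3055]
ee_rot: [-2.32, -2.117, -0.003]
force: [-3.1, -1.9, 18.8]
width: 0.479
```

```bash
python3 -m pendant '[[[0,0,0,0,0,-0.1,1],[0,0,0,0,0,-0.2,1],[0,0,0,0,0,-0.3,1],[0,0,0,0,0,-0.3,1]]]'
python3 - <<'E'
from h import *
s=arm.observe(); print(s["position"],s["force"],s["ft_torque"],s["width"]*92)
cv2.imwrite("pics/s6.png",cv2.resize(get_image("side")[110:240,110:270],None,fx=5,fy=5,interpolation=2)[:,:,::-1])
E
```

```text
clock: 13.95
position: [0.4453, 0.209, 0.3055]
ee_rot: [1.976, 2.442, 0.004]
force: [-1.6, -1.3, 16.7]
width: 0.484
[0.44532039 0.20901493 0.30550002] [-1.556206   -1.29755954 16.72614079] [-0.35775616  0.39769045  0.10001899] 44.556814063435304
```

View pics/s6.png

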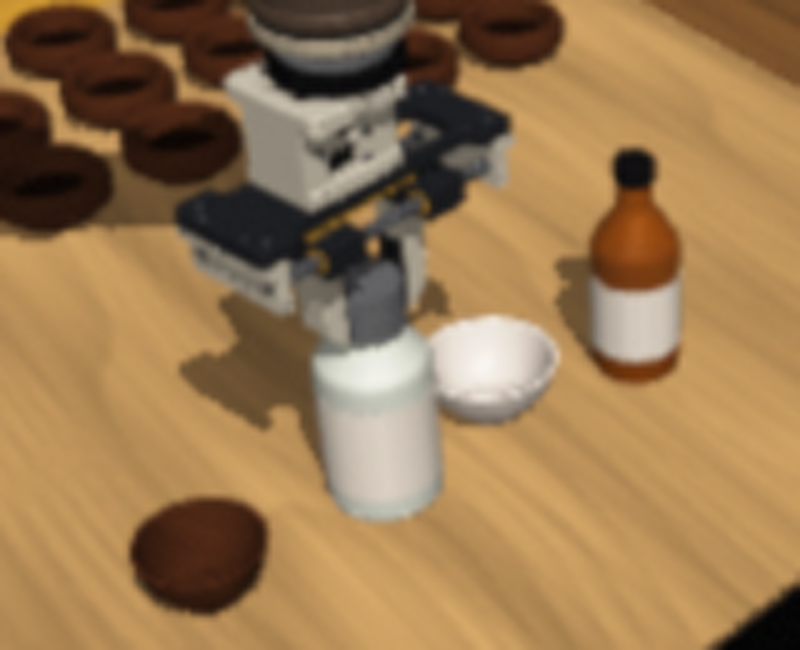

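The twist goes smoothly (0.1 N m) and the bottle hasn't shifted. I continue to about 60°.

```bash
python3 -m pendant '[[[0,0,0,0,0,-0.1,1],[0,0,0,0,0,-0.2,1],[0,0,0,0,0,-0.3,1],[0,0,0,0,0,-0.4,1],[0,0,0,0,0,-0.5,1],[0,0,0,0,0,-0.6,1],[0,0,0,0,0,-0.7,1],[0,0,0,0,0,-0.76,1],[0,0,0,0,0,-0.76,1],[0,0,0,0,0,-0.76,1],[0,0,0,0,0,-0.76,1]]]'
python3 - <<'E'
from h import *
s=arm.observe(); print(s["joints"],s["force"],s["ft_torque"],s["width"]*92)
cv2.imwrite("pics/s7.png",cv2.resize(get_image("side")[110:240,110:270],None,fx=5,fy=5,interpolation=2)[:,:,::-1])
cv2.imwrite("pics/w7.png",get_image("wrist")[:,:,::-1])
E
```

```text
clock: 15.38
position: [0.4454, 0.2093, 0.3055]
ee_rot: [0.931, 2.999, 0.004]
force: [-0.9, 0.5, 13.9]
width: 0.483
[-0.86245962  0.34741588  0.40371379  2.03795431 -0.19064791  0.78835617
  0.62334596] [-0.92690616  0.54301702 13.92260921] [-0.09966859  0.16422307  0.01756601] 44.39388294109434
```

View pics/s7.png

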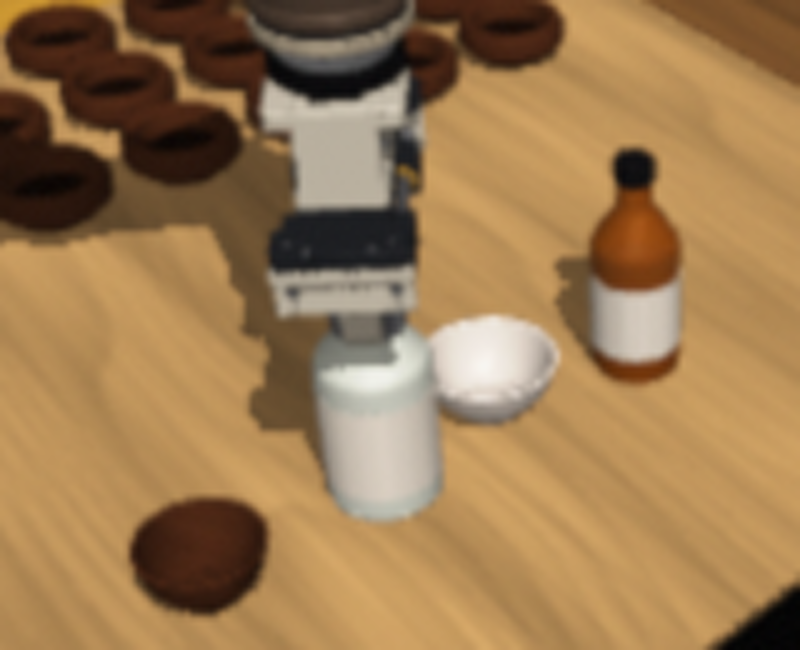

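View pics/w7.png

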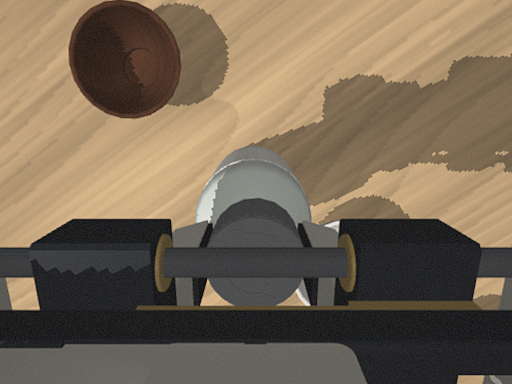

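The gripper has turned 61° with 13.9 N of press left and the bottle in place. I test the lift gently: a cap that is still locked would show the bottle's weight, 4–7 N.

```bash
python3 -m pendant '[[[0,0,-2,0,0,0,1],[0,0,-4,0,0,0,1],[0,0,-6,0,0,0,1],[0,0,-8,0,0,0,1],[0,0,-10,0,0,0,1],[0,0,-12,0,0,0,1],[0,0,-14,0,0,0,1],[0,0,-14,0,0,0,1]]]'
python3 - <<'E'
from h import *
s=arm.observe(); print(s["position"],s["force"],s["ft_torque"],s["width"]*92)
cv2.imwrite("pics/s8.png",cv2.resize(get_image("side")[110:240,110:270],None,fx=5,fy=5,interpolation=2)[:,:,::-1])
E
```

```text
clock: 16.48
position: [0.4442, 0.2088, 0.318]
ee_rot: [-0.931, -3.0, 0.001]
force: [-0.4, -0.6, -0.0]
width: 0.484
[0.44421325 0.20875237 0.31795537] [-0.35680164 -0.55573385 -0.01066275] [-0.03257935  0.05135962 -0.00297653] 44.550094322434674
```

View pics/s8.png

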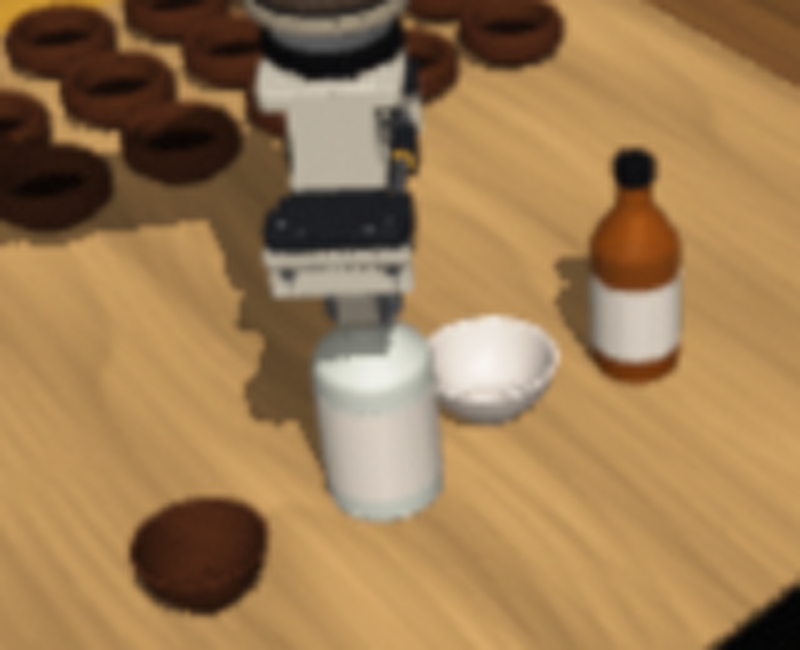

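The cap is free (0 N) and the bottle stayed down. I lift it 92 mm straight up.

```bash
python3 -m pendant '[[[0,0,-10,0,0,0,1],[0,0,-22,0,0,0,1],[0,0,-35,0,0,0,1],[0,0,-50,0,0,0,1],[0,0,-65,0,0,0,1],[0,0,-78,0,0,0,1],[0,0,-87,0,0,0,1],[0,0,-92,0,0,0,1],[0,0,-92,0,0,0,1],[0,0,-92,0,0,0,1],[0,0,-92,0,0,0,1],[0,0,-92,0,0,0,1],[0,0,-92,0,0,0,1]]]'
python3 - <<'E'
from h import *
s=arm.observe(); print(s["position"],s["force"],s["width"]*92,max(abs(s["dq"])))
cv2.imwrite("pics/s9.png",get_image("side")[:,:,::-1]);cv2.imwrite("pics/t9.png",get_image("top")[:,:,::-1])
im=cv2.imread("pics/s9.png"); cv2.imwrite("pics/s9c.png",cv2.resize(im[90:240,110:270],None,fx=4,fy=4,interpolation=2))
E
```

```text
clock: 18.15
position: [0.4446, 0.2089, 0.4101]
ee_rot: [-0.931, -3.0, 0.0]
force: [-0.2, 0.8, -0.8]
width: 0.484
[0.44457717 0.20892691 0.41012369] [-0.2198767   0.83151035 -0.77777638] 44.51733325789634 0.001294213239125144
```

View pics/s9c.png

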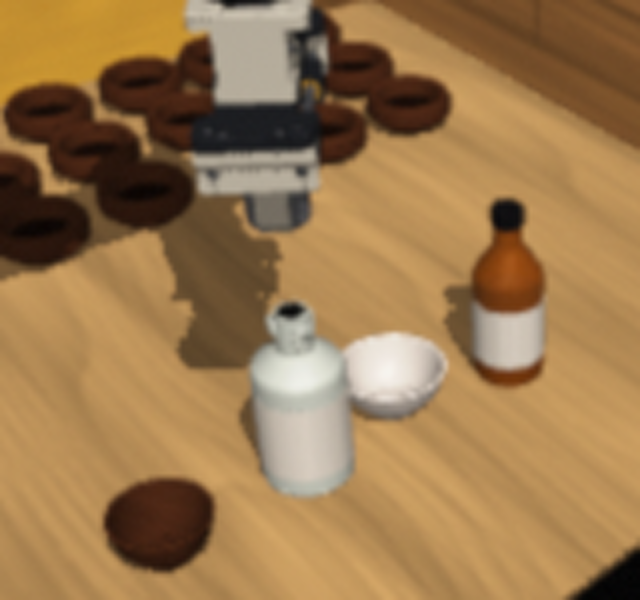

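View pics/t9.png

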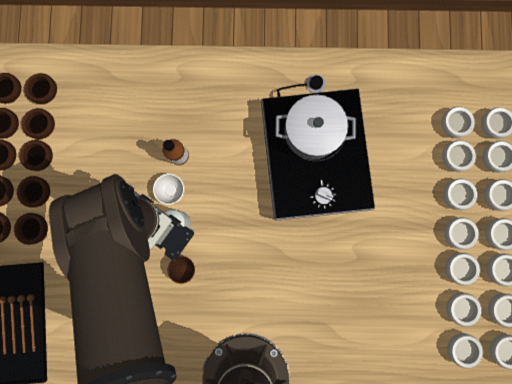

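The cap is held (44.5 mm) above the open, upright bottle, whose mouth is at side crop pixel (292,311). The knob in the top view is at (323,195), and the pot and bowls are where they started. I check the mouth once more and hand in.

```bash
python3 - <<'E'
from h import *
print("mouth",onz(cam("side"),110+292.5/4-.5,90+311.5/4-.5,.15), "cap underside z", .132+arm.observe()["position"][2]-.3122)
a=cv2.imread("pics/top0.png").astype(int);b=cv2.imread("pics/t9.png").astype(int)
print("top diff knob",abs(a-b)[180:212,305:342].mean()," pot",abs(a-b)[90:165,270:360].mean())
print(arm.sign_off())
E
```

```text
mouth [0.44369775 0.20626561 0.15      ] cap underside z 0.22998219187559404
top diff knob 13.289132882882884  pot 11.275407407407407
the job is handed in; nothing more can be done
None
```

The job is handed in at 18 s of the 67 s allowed, with the knob on 4 and the cap held above the opened bottle. I can't see the verdict.

- **Knob:** I gripped the bar by its ends and turned it from about 65° to 120.5–120.8°, where tick 4 is 120°. That was measured in the wrist camera after I let go. I did not measure it again at the end.
- **Cap:** I gripped it at 44.5 mm and pressed until the liner bottomed at about 19 N. I turned it 61° counterclockwise (the torque fell to near zero), then lifted it free with no pull on the bottle.
- **At hand-in:** the cap is held still, with its underside at about 0.230 m, 80 mm above the mouth. The bottle stands upright with its mouth at (0.444, 0.206), within 3 mm of where the cap was first measured.
- **Pot, bowls and amber bottle:** they appear in their original places in the last side and top views, judged by eye.

**Check that disagreed:** the top-view comparison with the first picture did not settle anything. The mean pixel differences were 13 around the knob and 11 around the pot. The knob patch had to change because the knob had turned, and the pot patch probably reflects image noise or changed lighting.

The first knob angle from the top camera was also about 5° off the wrist camera's. I used the wrist value.

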